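Close the vent caps in flow order

ROBOT

A 7-joint arm with a two-finger parallel gripper is mounted at the origin on the work surface. World frame = base frame: x ahead of the robot, y to its left, z up, the work surface at z = 0. Lengths are in mm, angles in rad, forces in N, time in s.
With the tool pointing down it reaches from about 350 to 900 mm from the base axis. Payload 8.1 kg.
Tool frame: the origin (TCP) lies midway between the tips of the shut fingers; the grasp point (between the pads) lies 19 mm behind it; z points along the fingers, x is the direction in which the jaws open and shut, and the axes are right-handed (so a half turn about z gives the same grasp; the last joint's range is limited). The gripper opens to 85 mm and grips with 20 to 120 N. Pads are 22 mm wide; open, the fingers measure 114 mm over their backs; the gripper's body (76 mm by 85 mm) begins 54 mm behind the grasp point. The pads swing forward as they close: fully open they stand 13 mm farther back than shut.
Start: joints at [1.204, 0.434, 0.025, 1.573, -0.012, 1.134, -0.075], TCP at [162.945, -603.399, 231.323] pointing down, gripper open.
Joint ranges: [-2.62, 2.62], [-0.44, 2.09], [-1.27, 1.32], [0.08, 2.57], [-1.32, 4.46], [0.12, 2], [-2.74, 2.74]. Speed limits (rad/s): [2.22, 2.22, 3.01, 3.01, 3.14, 3.14, 3.14].

INTERFACE

Orientations are given as [roll, pitch, yaw] about the fixed x, y, z axes, in that order (R = Rz(yaw) Ry(pitch) Rx(roll)).
In Python, from plant import manip gives the robot as it stands. The module is installed in compiled form; this text tells all that it offers.
- The arm moves only by the tool servo_tool, never from a script. Its argument "series" is one flat list of numbers, 7 for each row, row after row: the turn, a rotation vector about the tool's x, y, z as a fraction of full scale, then the shift along the tool's x, y, z as a fraction of full scale, then the closure, from -1 (fully open) to 1 (shut), so that 0 is half open. In form: [ax, ay, az, tx, ty, tz, claw, ax, ay, az, tx, ty, tz, claw, ...]. A call has 1 to 5 rows; each row shifts and turns the commanded pose from where the row before left it, along the tool's axes as they then stand; what a row does not reach is not made up. Full scale, the value 1, is 50 mm for a shift and 5 degrees for a turn. A row lasts 1/8 s, in which the tool goes at most 62.5 mm and 10.7 degrees, less where a joint would pass 70% of its speed; a pose out of reach is approached as far as the arm can. A call with a number of a shift or a turn outside -1 to 1 is refused whole. A call with a gripper value outside its range is refused whole. The fingers move at their own pace and stop on an object; the grip force is fixed at half the most. Time passes only in rows, so rows that do not move let the fingers close. It gives the time, the measured TCP pose, the force and the opening at its end, in the units of the state.
- manip.read_state(): the state, without advancing time (a new reading comes with each control period).
- manip.snapshot(name): name is "scene" or "top" or "wrist"; returns the picture (384x512x3 uint8, red, green, blue); there is no depth.
- manip.get_calibration(name): a dict with "fx", "fy", "cx", "cy" (pixels), "T" (4x4, takes a point from camera to world coordinates). Camera axes: x right, y down, z forward; pixel columns grow to the right and rows downward; lengths in mm; the calibration is good to about 2 mm. A picture is of the moment at which its call begins: read the wrist's pose just before it. get_calibration takes no time and is no camera call; for the wrist camera it gives the pose at the moment of the call.
- manip.close_job(): hands the job in, once; it reports no verdict.
The state is a dict: "clock": time; "joint_pos": joint angles; "dq": joint speeds; "joint_torque": joint torques, N m; "ee_pos": TCP position; "orientation": TCP orientation; "contact_force": force on the tool from outside, world axes, zero at the start; "torque": the same for the moment, N m; "finger_gap": finger opening in mm.
Only numpy, scipy, OpenCV 4.12 (cv2) and the standard library are available. Lean on these libraries where they do the work, as an engineer would, in place of code of your own. Each camera call takes 0.05 s, during which the arm holds its last target. There are 200 camera calls.

TASK

The boat's water parts are back from cleaning: push their three vent caps shut with a fingertip, in the order the water flows: first the strainer's, then the pump's, then the manifold's, each one fully down before you start on the next. Press gently, touching the three parts with nothing but the fingers, and do not lift, tip or shift them; leave everything else on the table where it is, and move clear when done.

Things in the scene. Friction and masses are not known exactly. Their poses are not given: they have to be found in the camera images.
- strainer_cap_top (a point): Centre of the top face of the strainer's vent cap, on its central axis; moves with the cap. The cap is a white button 28 mm across with a grey disc on top, in a grey collar 40 mm across; it stands 16 mm above the collar when up, 6 mm when down. Top when up: 125 mm above the table, fully down: 115 mm. z axis up.
- strainer_cap (a joint): Vent cap of the strainer. Value = how far it is pushed down, in m: 0 fully up, 0.010 fully down at its stop. Starts 0 to 2 mm down, slides along the strainer's z axis with a steady friction of about 3 N, and stays where it is left (no return spring). Only its button top is sprung: at the stop it gives up to 5 mm more under 4.5 N rising to 12 N, and comes back when let go.
- strainer: Water strainer, loose, about 0.65 kg: an upright round filter with a black foot 96 mm across, a clear bowl with a steel mesh core, and a wide white ribbed head (43 mm radius, from 80 to 105 mm height) with a short horizontal pipe stub on each side (120 mm over both, along its y axis). Its vent cap is on top in the middle, the highest point. Origin at the centre of its underside, on the table.
- pump_cap_top (a point): Centre of the top face of the pump's vent cap, 46 mm from the pump's origin along its x axis; moves with the cap. The cap is a white button 28 mm across with a grey disc on top, in a grey collar 40 mm across; it stands 16 mm above the collar when up, 6 mm when down. Top when up: 100 mm above the table, fully down: 90 mm. z axis up.
- pump_cap (a joint): Vent cap of the pump. Value = how far it is pushed down, in m: 0 fully up, 0.010 fully down at its stop. Starts 0 to 2 mm down, slides along the pump's z axis with a steady friction of about 3 N, and stays where it is left (no return spring). Only its button top is sprung: at the stop it gives up to 5 mm more under 4.5 N rising to 12 N, and comes back when let go.
- pump: Water pump, loose, about 0.95 kg: a dark lying motor cylinder 60 mm across joined to a square black pump head (54 x 76 mm, 80 mm high) with two white pipe stubs, on a black rubber foot plate 150 x 80 mm. Its vent cap is on top of the head. Origin at the centre of its underside, on the table; x axis along the motor towards the head.
- manifold_cap_top (a point): Centre of the top face of the manifold's vent cap, 55 mm from the manifold's origin along its x axis and 4 mm along its y axis; moves with the cap. The cap is a white button 28 mm across with a grey disc on top, in a grey collar 40 mm across; it stands 16 mm above the collar when up, 6 mm when down. Top when up: 64 mm above the table, fully down: 54 mm. z axis up.
- manifold_cap (a joint): Vent cap of the manifold. Value = how far it is pushed down, in m: 0 fully up, 0.010 fully down at its stop. Starts 0 to 2 mm down, slides along the manifold's z axis with a steady friction of about 3 N, and stays where it is left (no return spring). Only its button top is sprung: at the stop it gives up to 5 mm more under 4.5 N rising to 12 N, and comes back when let go.
- manifold: Manifold, loose, about 0.6 kg: a long low white block 160 x 40 mm, 44 mm high, with four pipe outlets in a row along one long side, on a grey plate 170 x 64 mm. Its vent cap is on top near one end. Origin at the centre of its underside, on the table; x axis along the block towards the capped end, outlets on its -y side.
- elbow: Loose white elbow pipe fitting, legs about 38 mm, 29 mm high. Not part of the job; origin on its underside.
- tee: Loose white tee pipe fitting, 76 mm long, 29 mm high. Not part of the job; origin on its underside.
- socket: Loose steel wrench socket, 26 mm across, 32 mm high, upright. Not part of the job; origin on its underside.
- tape: Loose roll of black tape lying flat, 66 mm across, 19 mm high. Not part of the job; origin on its underside.
- mug: Loose blue ceramic mug, 76 mm across plus handle, 85 mm high. Not part of the job; origin on its underside.
- rule: Loose folded wooden rule, about 240 x 16 mm, 16 mm high, long along its y axis. Not part of the job; origin on its underside.
- cutter: Loose pipe cutter with two blue handles, about 185 mm long, 16 mm high; origin near its jaws, handles towards its +y. Not part of the job; origin on its underside.
- driver: Loose screwdriver with a blue handle, lying along its x axis. Not part of the job; origin under its middle.
Not all that is in view belongs to the job. What is shaped like the strainer but green is not meant.

How it is judged (in metres and radians):
On the way, in this order (a step that is already met when the one before it is completed fails the run):
1. the strainer's vent cap is pushed down (value of joint strainer_cap above 0.007 m), for 0.2 s.
2. the pump's vent cap is pushed down (value of joint pump_cap above 0.007 m), for 0.2 s.
3. the manifold's vent cap is pushed down (value of joint manifold_cap above 0.007 m), for 0.2 s.
At the end, for the whole second after the job is handed in: All three vent caps are at least 7 mm of their 10 mm down, and the strainer, pump and manifold stand still and upright (within 0.06 rad), within 15 mm of where they started (value of joint each of strainer_cap, pump_cap, manifold_cap above 0.007 m and distance of each of strainer, pump, manifold from where it was at the start of the episode below 0.015 m and angle between each of strainer, pump, manifold's own z axis and vertical below 0.06 rad and linear speed of each of strainer, pump, manifold below 0.01 m/s); the robot touches nothing.
It fails at once if a cap is pushed (more than 4 mm down) before the one ahead of it in the order is down ((value of joint pump_cap above 0.004 m and value of joint strainer_cap below 0.007 m) or (value of joint manifold_cap above 0.004 m and value of joint pump_cap below 0.007 m)).
It fails at once if the strainer, pump or manifold is touched with the arm or the gripper's body (over 2 N) (contact force between any of strainer, pump, manifold and the arm above 2 N).
It fails at once if the strainer, pump or manifold, caps included, is pressed or squeezed with more than 25 N (contact force between any of strainer, pump, manifold and the fingers above 25 N).
It fails at once if the strainer, pump or manifold is lifted more than 8 mm, shifted more than 20 mm or tipped more than 0.2 rad (height (world z) of any of strainer, pump, manifold above 0.008 m or distance of any of strainer, pump, manifold from where it was at the start of the episode above 0.02 m or angle between any of strainer, pump, manifold's own z axis and vertical above 0.2 rad).
It fails at once if something else on the table is moved more than 20 mm (distance of any of elbow, tee, socket, tape, mug, rule, cutter, driver from where it was at the start of the episode above 0.02 m).
It also fails if it takes over 53 s, if anything falls off the work surface, if the arm or the gripper's body presses on something with over 40 N, if the wrist force passes 120 N, or if a joint passes its speed limit or range.

## Working session

There is one attempt and no reset: what is moved stays moved. The work goes in short steps, Python scripts to look and compute and a tool call to move; the robot and the scene stay as the last step left them, time stands still between calls to the robot, and variables do not carry over. Pictures are saved under pics/ and viewed, about 8 in all and at most 12, crops included, and the job is handed in when it is done.

Besides the shell and the picture viewer there is one more tool, called after "Request:" by a JSON object that holds its "fn" and its "kwargs", one argument or row to a line. servo_tool: Moves the arm, as the interface text tells. Shift numbers are shares of 50 mm and turn numbers shares of 5 degrees, none past 1 either way. Its arguments: {"type":"object","properties":{"series":{"type":"array"}},"required":["series"]}

```bash
mkdir -p pics; python3 - <<'E'
from plant import manip
import cv2
s=manip.read_state(); print({k:s[k] for k in ('clock','ee_pos','orientation','finger_gap','contact_force')})
for n in('scene','top'):
    im=manip.snapshot(n); cv2.imwrite(f'pics/{n}0.png',im[...,::-1]); cv2.imwrite(f'pics/{n}0b.png',cv2.resize(im[...,::-1],(800,600),interpolation=cv2.INTER_CUBIC)); c=manip.get_calibration(n);print(n,c)
E
```

```text
{'clock': 0.0, 'ee_pos': array([ 162.80524313, -602.91336738,  230.52961073]), 'orientation': array([ 3.14145836e+00,  1.55786101e-03, -1.30705764e+00]), 'finger_gap': 85.32358741494244, 'contact_force': array([-0.62412591,  0.56975629, -0.08705196])}
scene {'fx': 453.22277073605005, 'fy': 453.22277073605005, 'cx': 257.23960145815033, 'cy': 193.9711356460308, 'T': array([[ 7.95409460e-01,  4.99876232e-01, -3.42706205e-01,
         1.05354000e+03],
       [ 6.06071909e-01, -6.56778232e-01,  4.48686076e-01,
        -6.24022403e+02],
       [-7.94470106e-04, -5.64593754e-01, -8.25368561e-01,
         1.22448553e+03],
       [ 0.00000000e+00,  0.00000000e+00,  0.00000000e+00,
         1.00000000e+00]])}
top {'fx': 387.3732612385935, 'fy': 387.3732612385935, 'cx': 261.96454495258683, 'cy': 188.63633718306713, 'T': array([[ 1.64893683e-02, -9.71861907e-01,  2.34973474e-01,
         3.24710599e+02],
       [-9.99851341e-01, -1.72118554e-02, -1.02407138e-03,
        -1.00756191e+01],
       [ 5.03958541e-03, -2.34921657e-01, -9.72001244e-01,
         1.18593184e+03],
       [ 0.00000000e+00,  0.00000000e+00,  0.00000000e+00,
         1.00000000e+00]])}
```

View pics/top0b.png

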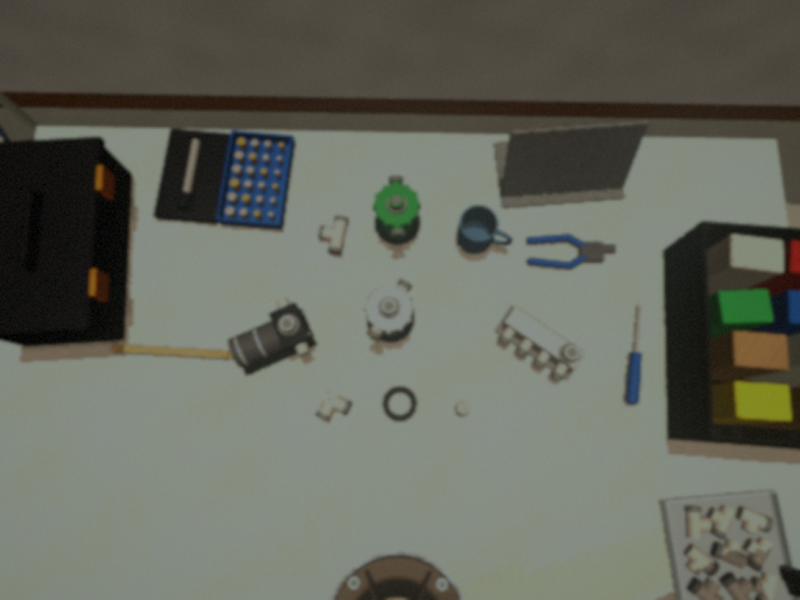

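View pics/scene0b.png

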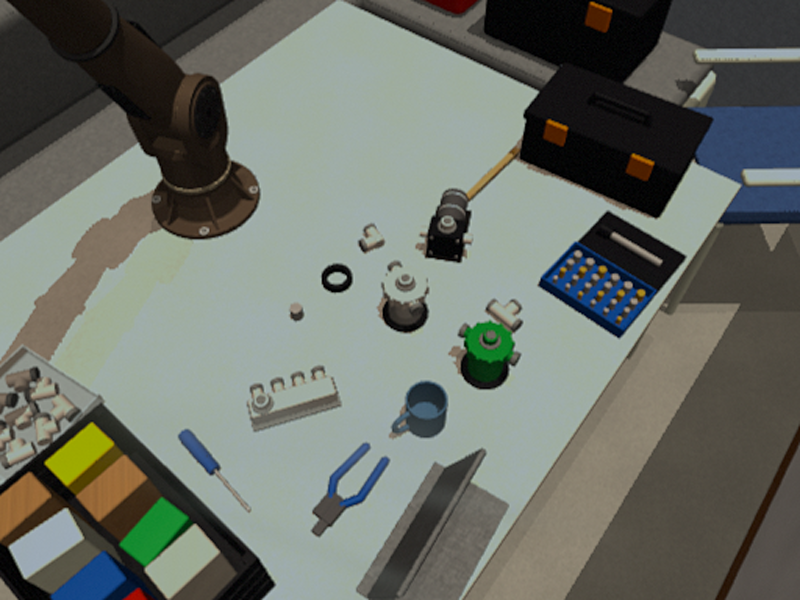

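Top view (800×600): white strainer cap at about (389,306), pump cap (289,323), manifold cap (571,352). Scene view: (405,281), (448,224) and (262,401). The green decoy stands farther back. Next I'll enlarge crops around each cap.

```bash
cat > h.py <<'E'
import numpy as np, cv2
from plant import manip
def ray(c,u,v):
    T=c['T']; d=T[:3,:3]@np.array([(u-c['cx'])/c['fx'],(v-c['cy'])/c['fy'],1]); return T[:3,3],d/np.linalg.norm(d)
def plane(c,u,v,z):
    o,d=ray(c,u,v); return o+d*(z-o[2])/d[2]
def tri(a,b):
    A=[];B=[]
    for o,d in(a,b):
        P=np.eye(3)-np.outer(d,d);A.append(P);B.append(P@o)
    return np.linalg.solve(sum(A),sum(B))
E
python3 - <<'E'
from h import *
P={'top':[(389,306),(289,323),(571,352)],'scene':[(405,281),(448,224),(262,401)]}
rows=[]
for n in P:
    im=cv2.imread(f'pics/{n}0.png');r=[]
    for x,y in P[n]:
        u,v=int(x*.64),int(y*.64); k=cv2.resize(im[v-16:v+16,u-16:u+16],(256,256),interpolation=cv2.INTER_NEAREST)
        print(n,u-16,v-16); k=cv2.convertScaleAbs(k,alpha=1.2)
        for t in range(0,256,64): cv2.line(k,(t,0),(t,4),(0,0,255));cv2.line(k,(0,t),(4,t),(0,0,255))
        r.append(k)
    rows.append(np.hstack(r))
cv2.imwrite('pics/crop1.png',np.vstack(rows))
for i,z in enumerate((125,100,64)):
    o=[]
    for n in P:
        c=manip.get_calibration(n);o.append(ray(c,*(np.array(P[n][i])*.64)));print(i,n,plane(c,*(np.array(P[n][i])*.64),z-1).round(1))
    print(tri(*o).round(1))
E
```

```text
top 232 179
top 168 190
top 349 209
scene 243 163
scene 270 127
scene 151 240
0 top [560.  25. 124.]
0 scene [570.1  18.7 124. ]
[563.6  26.1 110.2]
1 top [530.5 207.5  99. ]
1 scene [541.6 204.8  99. ]
[534.6 211.9  86.3]
2 top [ 491.5 -315.1   63. ]
2 scene [ 499.6 -317.9   63. ]
[ 493.9 -316.5   53.4]
```

View pics/crop1.png

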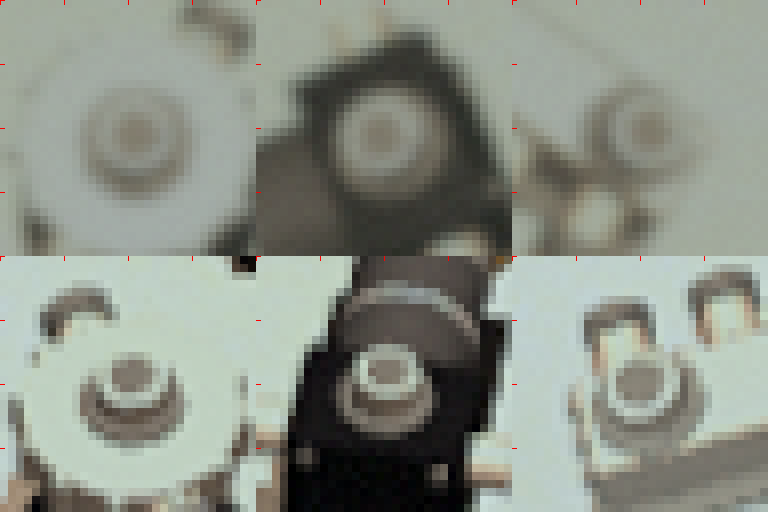

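```bash
python3 - <<'E'
from h import *
P={'top':[(232,179,134,135),(168,190,124,134),(349,209,139,131)],'scene':[(243,163,132,119),(270,127,130,116),(151,240,126,125)]}
for i,z in enumerate((125,100,64)):
    o=[]
    for n in P:
        a,b,x,y=P[n][i];u,v=a+x/8-.5,b+y/8-.5
        c=manip.get_calibration(n);o.append(ray(c,u,v));print(i,n,plane(c,u,v,z-1).round(1))
    print(tri(*o).round(1))
s=manip.read_state();c=manip.get_calibration('wrist');R=cv2.Rodrigues
print(s['ee_pos'],s['orientation'],c)
E
```

```text
0 top [561.3  27.  124. ]
0 scene [564.1  25.7 124. ]
[562.3  27.4 120.5]
1 top [531.8 213.1  99. ]
1 scene [533.2 211.2  99. ]
[532.1 213.5  96.3]
2 top [ 492.7 -316.5   63. ]
2 scene [ 493.1 -316.8   63. ]
[ 492.8 -316.7   62.3]
[ 162.76768626 -602.96661752  230.59431204] [ 3.14145056e+00  1.43975700e-03 -1.30709580e+00] {'fx': 290.7098743568464, 'fy': 290.7098743568464, 'cx': 258.810348854499, 'cy': 194.6550634026165, 'T': array([[ 2.61699958e-01, -9.29006178e-01, -2.61649866e-01,
         2.28917981e+02],
       [-9.65147918e-01, -2.52354733e-01, -6.93295337e-02,
        -5.85794418e+02],
       [-1.62101699e-03,  2.70674360e-01, -9.62669602e-01,
         3.73512441e+02],
       [ 0.00000000e+00,  0.00000000e+00,  0.00000000e+00,
         1.00000000e+00]])}
```

Request:
{"fn": "servo_tool", "kwargs": {
  "series": [0,0,0,0,0,0,1,0,0,0,0,0,0,1]
}}

```text
clock: 0.35
ee_pos: [162.9, -603.3, 231.1]
orientation: [3.142, 0.0, -1.307]
contact_force: [0.7, 0.2, -1.1]
finger_gap: 51.3
```

Request:
{"fn": "servo_tool", "kwargs": {
  "series": [0,0,0,-0.34,-0.37,0,1,0,0,0,-0.68,-0.74,0,1,0,0,0,-0.68,-0.74,0,1,0,0,0,-0.68,-0.74,0,1,0,0,0,-0.68,-0.74,0,1]
}}

```text
clock: 0.98
ee_pos: [284.6, -410.9, 231.5]
orientation: [-3.141, -0.001, -1.307]
contact_force: [1.5, -0.6, -0.4]
finger_gap: -0.0
```

Request:
{"fn": "servo_tool", "kwargs": {
  "series": [0,0,0,-0.68,-0.74,0,1,0,0,0,-0.68,-0.74,0,1,0,0,0,-0.68,-0.74,0,1,0,0,0,-0.68,-0.74,0,1,0,0,0,-0.68,-0.74,0,1]
}}

```text
clock: 1.6
ee_pos: [418.8, -198.6, 231.6]
orientation: [-3.141, -0.001, -1.307]
contact_force: [-0.5, 0.1, -0.4]
finger_gap: -0.1
```

Request:
{"fn": "servo_tool", "kwargs": {
  "series": [0,0,0,-0.68,-0.74,0,1,0,0,0,-0.68,-0.74,0,1,0,0,0,-0.5,-0.5,0,1,0,0,0,0,0,0,1,0,0,0,0,0,0,1]
}}

```text
clock: 2.22
ee_pos: [489.1, -85.0, 231.2]
orientation: [3.141, -0.0, -1.307]
contact_force: [-0.8, -1.0, -0.4]
finger_gap: 0.2
```

```bash
python3 - <<'E'
from h import *
c=manip.get_calibration('wrist');im=manip.snapshot('wrist')[...,::-1]
np.save('w1.npy',c['T'])
T=np.linalg.inv(c['T']);p=T@[562.5,26.5,124,1];u=c['fx']*p[0]/p[2]+c['cx'];v=c['fy']*p[1]/p[2]+c['cy'];print(u,v)
cv2.imwrite('pics/w1.png',im);a,b=int(u)-50,int(v)-40;print(a,b)
k=cv2.resize(im[max(b,0):b+80,max(a,0):a+100],None,fx=6,fy=6,interpolation=cv2.INTER_CUBIC)
cv2.imwrite('pics/w1c.png',k);print(k.shape)
E
```

```text
147.4499759918799 71.61987522934974
97 31
(480, 600, 3)
```

View pics/w1c.png

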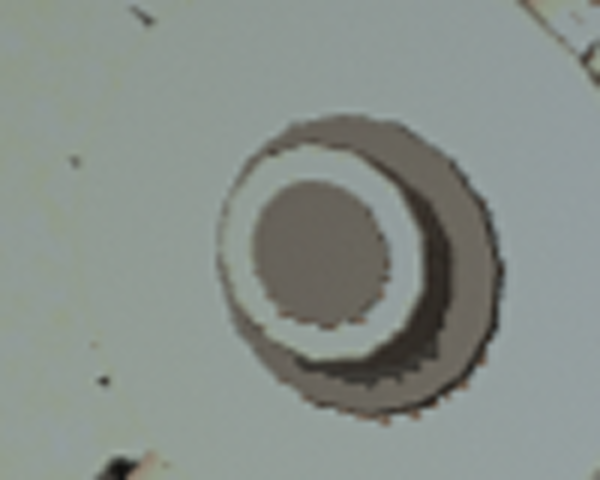

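The wrist crop shows the grey cap disc centred at crop pixel (320,253), which is image pixel (149.9,72.8). That is about 2.5 px from the prediction.

```bash
python3 - <<'E'
from h import *
c=manip.get_calibration('wrist');print(plane(c,149.9,72.8,124).round(1), manip.read_state()['ee_pos'])
E
```

```text
[562.1  23.9 124. ] [488.94736778 -85.42164777 231.23549917]
```

Request:
{"fn": "servo_tool", "kwargs": {
  "series": [0,0,0,-0.58,-0.67,0,1,0,0,0,-0.58,-0.67,0,1,0,0,0,-0.58,-0.67,0,1,0,0,0,0,0,0.8,1,0,0,0,0,0,0.8,1]
}}

```text
clock: 2.9
ee_pos: [564.1, 24.8, 150.6]
orientation: [-3.141, -0.001, -1.308]
contact_force: [-0.6, -0.4, 0.4]
finger_gap: -0.2
```

Request:
{"fn": "servo_tool", "kwargs": {
  "series": [0,0,0,0,0,0,1,0,0,0,0,0,0,1]
}}

```text
clock: 3.15
ee_pos: [564.5, 25.1, 152.7]
orientation: [-3.14, -0.0, -1.308]
contact_force: [1.1, 0.5, -0.5]
finger_gap: -0.1
```

Request:
{"fn": "servo_tool", "kwargs": {
  "series": [0,0,0,-0.01,0.04,0.24,1,0,0,0,0,0,0.24,1,0,0,0,0,0,0,1,0,0,0,0,0,0,1]
}}

```text
clock: 3.65
ee_pos: [561.8, 25.9, 127.4]
orientation: [-3.142, 0.0, -1.307]
contact_force: [0.7, 0.7, 0.6]
finger_gap: -0.0
```

Request:
{"fn": "servo_tool", "kwargs": {
  "series": [0,0,0,0,0,0.04,1,0,0,0,0,0,0.04,1,0,0,0,0,0,0.04,1,0,0,0,0,0,0.04,1,0,0,0,0,0,0,1]
}}

```text
clock: 4.28
ee_pos: [561.8, 25.8, 119.2]
orientation: [-3.142, -0.0, -1.307]
contact_force: [0.9, -0.1, 1.5]
finger_gap: 0.2
```

Request:
{"fn": "servo_tool", "kwargs": {
  "series": [0,0,0,0,0,0.03,1,0,0,0,0,0,0.03,1,0,0,0,0,0,0.02,1,0,0,0,0,0,0,1]
}}

```text
clock: 4.78
ee_pos: [561.8, 25.8, 115.2]
orientation: [-3.142, -0.0, -1.307]
contact_force: [-0.2, -0.2, 0.8]
finger_gap: 0.2
```

Request:
{"fn": "servo_tool", "kwargs": {
  "series": [0,0,0,0,0,0.02,1,0,0,0,0,0,0.02,1,0,0,0,0,0,0,1]
}}

```text
clock: 5.15
ee_pos: [561.8, 25.8, 113.6]
orientation: [-3.141, -0.0, -1.307]
contact_force: [-1.7, 0.2, 6.8]
finger_gap: -0.4
```

Request:
{"fn": "servo_tool", "kwargs": {
  "series": [0,0,0,0,0,-0.3,1,0,0,0,0,0,-0.9,1,0,0,0,-0.7,-0.1,-0.9,1,0,0,0,-0.76,-0.1,0,1,0,0,0,0,0,0,1]
}}

```text
clock: 5.78
ee_pos: [551.7, 102.8, 219.7]
orientation: [-3.14, 0.002, -1.302]
contact_force: [0.1, -0.8, 0.1]
finger_gap: 0.1
```

```bash
python3 - <<'E'
from h import *
s=manip.read_state();print(s['ee_pos'])
c=manip.get_calibration('wrist');im=manip.snapshot('wrist')[...,::-1].copy()
T=np.linalg.inv(c['T'])
K=[]
for q in([561.8,25.8,115,1],[532.4,212.5,99,1]):
    p=T@q;u=c['fx']*p[0]/p[2]+c['cx'];v=c['fy']*p[1]/p[2]+c['cy'];a,b=max(0,int(u)-32),max(0,int(v)-40);print(u,v,a,b)
    k=np.zeros((80,64,3),np.uint8);w=im[b:b+80,a:a+64];k[:w.shape[0],:w.shape[1]]=w;K.append(cv2.resize(k,None,fx=6,fy=6,interpolation=cv2.INTER_CUBIC))
cv2.imwrite('pics/w2.png',im);cv2.imwrite('pics/w2c.png',np.hstack(K))
E
```

```text
[551.68908936 102.79290807 219.68793262]
344.56182703956017 205.12803611684615 312 165
138.95748915359783 177.6833389769595 106 137
```

View pics/w2c.png

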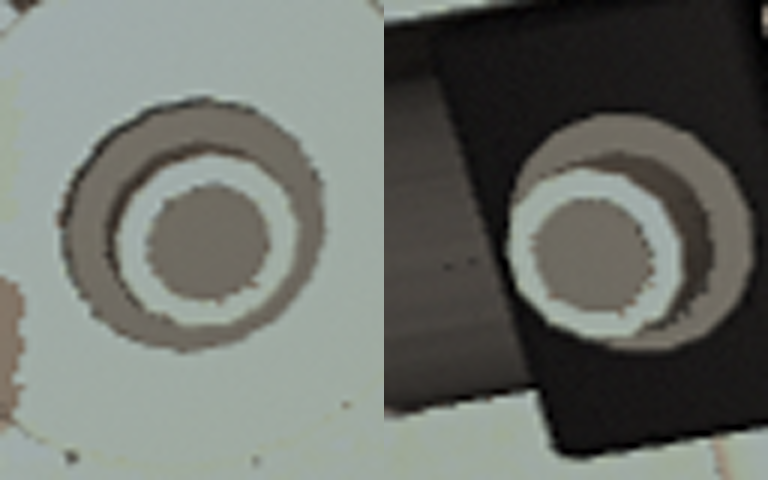

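Strainer cap is down: its disc is at (346.6,205.1) and sits low in the collar. The pump cap disc is at (140.4,178.9), within about 1.5 px of the prediction.

Request:
{"fn": "servo_tool", "kwargs": {
  "series": [0,0,0,-0.75,-0.07,0,1,0,0,0,-0.75,-0.06,0,1,0,0,0,-0.7,-0.06,0.6,1,0,0,0,0,0,0.9,1,0,0,0,0,0,0,1]
}}

```text
clock: 6.45
ee_pos: [530.9, 205.2, 140.4]
orientation: [3.135, -0.002, -1.308]
contact_force: [0.1, -0.4, 0.1]
finger_gap: 0.1
```

Request:
{"fn": "servo_tool", "kwargs": {
  "series": [0,0,0,0,0,0,1,0,0,0,0,0,0,1]
}}

```text
clock: 6.7
ee_pos: [534.1, 207.2, 145.1]
orientation: [-3.139, 0.0, -1.309]
contact_force: [0.7, -0.1, 0.7]
finger_gap: -0.2
```

Request:
{"fn": "servo_tool", "kwargs": {
  "series": [0,0,0,-0.1,0.01,0.3,1,0,0,0,0,0,0.3,1,0,0,0,0,0,0.2,1,0,0,0,0,0,0,1,0,0,0,0,0,0,1]
}}

```text
clock: 7.32
ee_pos: [531.2, 212.3, 103.4]
orientation: [-3.141, 0.0, -1.307]
contact_force: [0.1, 0.1, 0.6]
finger_gap: -0.4
```

Request:
{"fn": "servo_tool", "kwargs": {
  "series": [0,0,0,0,0,0.04,1,0,0,0,0,0,0.04,1,0,0,0,0,0,0.04,1,0,0,0,0,0,0.04,1,0,0,0,0,0,0,1]
}}

```text
clock: 7.95
ee_pos: [531.2, 212.3, 95.2]
orientation: [-3.141, 0.0, -1.307]
contact_force: [0.7, 0.6, 0.8]
finger_gap: 0.1
```

Descending 4 mm, then another 2.5 mm, with the force read after each.

Request:
{"fn": "servo_tool", "kwargs": {
  "series": [0,0,0,0,0,0.03,1,0,0,0,0,0,0.03,1,0,0,0,0,0,0.02,1,0,0,0,0,0,0,1]
}}

```text
clock: 8.45
ee_pos: [531.1, 212.2, 91.1]
orientation: [3.142, -0.0, -1.307]
contact_force: [-0.3, 0.6, 1.1]
finger_gap: 0.1
```

Request:
{"fn": "servo_tool", "kwargs": {
  "series": [0,0,0,0,0,0.03,1,0,0,0,0,0,0.02,1,0,0,0,0,0,0,1]
}}

```text
clock: 8.82
ee_pos: [531.1, 212.3, 89.0]
orientation: [-3.141, -0.0, -1.307]
contact_force: [-0.3, -0.5, 6.1]
finger_gap: -0.1
```

Request:
{"fn": "servo_tool", "kwargs": {
  "series": [0,0,0,0,0,-0.3,1,0,0,0,0,0,-0.9,1,0,0,0,0,0,-0.9,1,0,0,0,0.4,0.15,-0.6,1,0,0,0,0.84,0.29,0,1]
}}

```text
clock: 9.45
ee_pos: [526.8, 148.7, 227.2]
orientation: [-3.136, 0.001, -1.303]
contact_force: [1.1, -0.2, -0.3]
finger_gap: -0.0
```

Request:
{"fn": "servo_tool", "kwargs": {
  "series": [0,0,0,0.84,0.29,0,1,0,0,0,0.84,0.29,0,1,0,0,0,0.84,0.29,0,1,0,0,0,0.84,0.29,0,1,0,0,0,0.84,0.29,0,1]
}}

```text
clock: 10.07
ee_pos: [510.2, -76.3, 224.5]
orientation: [-3.141, -0.0, -1.307]
contact_force: [0.5, -0.1, -0.8]
finger_gap: 0.1
```

Request:
{"fn": "servo_tool", "kwargs": {
  "series": [0,0,0,0.84,0.29,0,1,0,0,0,0.84,0.29,0,1,0,0,0,0.5,0.2,0,1,0,0,0,0,0,0,1,0,0,0,0,0,0,1]
}}

```text
clock: 10.7
ee_pos: [501.5, -189.3, 224.2]
orientation: [-3.141, 0.001, -1.306]
contact_force: [0.2, 0.5, 0.1]
finger_gap: 0.0
```

```bash
python3 - <<'E'
from h import *
s=manip.read_state();print(s['ee_pos'])
c=manip.get_calibration('wrist');im=manip.snapshot('wrist')[...,::-1].copy()
T=np.linalg.inv(c['T']);p=T@[493,-316.7,63,1];u=c['fx']*p[0]/p[2]+c['cx'];v=c['fy']*p[1]/p[2]+c['cy'];print(u,v)
cv2.imwrite('pics/w3.png',im);K=[]
t=manip.snapshot('top')[...,::-1];cv2.imwrite('pics/top3.png',t)
a,b=max(0,int(u)-32),max(0,int(v)-40);print(a,b)
for g in(im[b:b+80,a:a+64],t[170:234,158:209]): K.append(cv2.resize(np.ascontiguousarray(g),(384,480),interpolation=cv2.INTER_CUBIC)); print(g.shape)
cv2.imwrite('pics/w3c.png',np.hstack(K))
E
```

```text
[ 501.54235722 -189.31062939  224.15120576]
367.27734790408033 216.00657043607572
335 176
(80, 64, 3)
(64, 51, 3)
```

View pics/w3c.png

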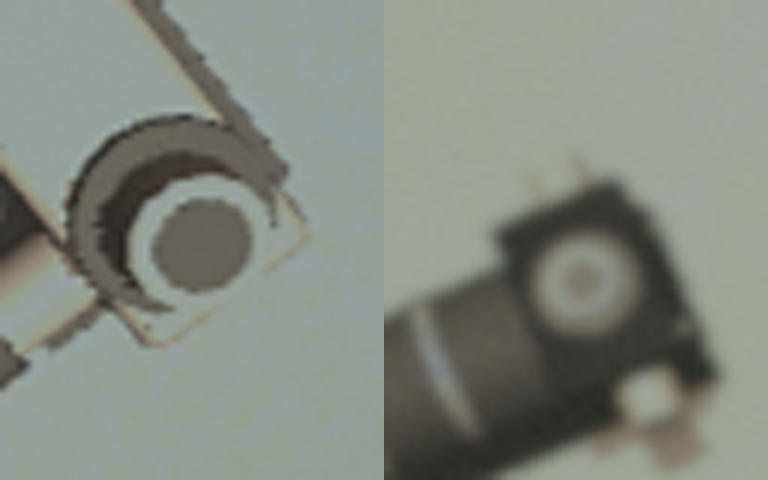

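Manifold disc at (368.3,216.4), within 1 px of the prediction. In the top view the pump cap now looks centred in its collar, so it is down.

Request:
{"fn": "servo_tool", "kwargs": {
  "series": [0,0,0,0.81,0.28,0,1,0,0,0,0.81,0.28,0,1,0,0,0,0.8,0.27,0,1,0,0,0,0,0,0.9,1,0,0,0,0,0,0.9,1]
}}

```text
clock: 11.42
ee_pos: [493.7, -317.6, 133.2]
orientation: [-3.14, -0.001, -1.307]
contact_force: [0.3, 0.5, -0.0]
finger_gap: 0.1
```

Request:
{"fn": "servo_tool", "kwargs": {
  "series": [0,0,0,0,0,0.7,1,0,0,0,0,0,0,1,0,0,0,0,0,0,1]
}}

```text
clock: 11.8
ee_pos: [494.1, -317.7, 100.2]
orientation: [-3.14, -0.001, -1.306]
contact_force: [-0.1, -0.6, 0.5]
finger_gap: -0.2
```

Request:
{"fn": "servo_tool", "kwargs": {
  "series": [0,0,0,-0.02,0.02,0.25,1,0,0,0,0,0,0.25,1,0,0,0,0,0,0.16,1,0,0,0,0,0,0,1,0,0,0,0,0,0,1]
}}

```text
clock: 12.42
ee_pos: [491.9, -317.4, 65.9]
orientation: [-3.141, -0.0, -1.307]
contact_force: [0.1, 0.4, 0.0]
finger_gap: 0.1
```

Request:
{"fn": "servo_tool", "kwargs": {
  "series": [0,0,0,0,0,0.04,1,0,0,0,0,0,0.04,1,0,0,0,0,0,0.04,1,0,0,0,0,0,0.04,1,0,0,0,0,0,0,1]
}}

```text
clock: 13.05
ee_pos: [491.8, -317.3, 57.7]
orientation: [-3.142, -0.0, -1.307]
contact_force: [0.4, -0.2, 1.0]
finger_gap: 0.2
```

Request:
{"fn": "servo_tool", "kwargs": {
  "series": [0,0,0,0,0,0.03,1,0,0,0,0,0,0.03,1,0,0,0,0,0,0.02,1,0,0,0,0,0,0.02,1,0,0,0,0,0,0,1]
}}

```text
clock: 13.68
ee_pos: [491.9, -317.4, 53.0]
orientation: [-3.141, -0.0, -1.307]
contact_force: [-0.3, 0.0, 5.5]
finger_gap: -0.0
```

Request:
{"fn": "servo_tool", "kwargs": {
  "series": [0,0,0,0,0,0.01,1,0,0,0,0,0,0,1,0,0,0,0,0,-0.3,1,0,0,0,0,0,-0.9,1,0,0,0,0,0,-0.9,1]
}}

```text
clock: 14.3
ee_pos: [491.2, -316.9, 158.7]
orientation: [3.141, 0.001, -1.307]
contact_force: [-0.0, -0.7, -0.6]
finger_gap: 0.2
```

Request:
{"fn": "servo_tool", "kwargs": {
  "series": [0,0,0,0,0,-0.9,1,0,0,0,0.4,0.7,0,1,0,0,0,0.4,0.7,0,1,0,0,0,0.4,0.7,0,1,0,0,0,0.4,0.7,0,1]
}}

```text
clock: 14.92
ee_pos: [376.2, -431.5, 202.9]
orientation: [3.141, 0.0, -1.307]
contact_force: [-0.2, 0.2, 0.1]
finger_gap: 0.5
```

Request:
{"fn": "servo_tool", "kwargs": {
  "series": [0,0,0,0.4,0.7,0,1,0,0,0,0,0,0,1,0,0,0,0,0,0,1,0,0,0,0,0,0,1]
}}

```text
clock: 15.42
ee_pos: [350.0, -458.3, 202.5]
orientation: [-3.141, 0.0, -1.305]
contact_force: [-0.1, 0.6, 0.0]
finger_gap: -0.2
```

```bash
python3 - <<'E'
from h import *
print(manip.read_state()['ee_pos'])
K=[]
im={n:manip.snapshot(n)[...,::-1] for n in('scene','top')}
for n,P in(('top',[(232,179),(168,190),(349,209)]),('scene',[(243,163),(270,127),(151,240)])):
    o=cv2.imread(f'pics/{n}0.png')
    for f in(o,im[n]): K.append(np.hstack([cv2.resize(np.ascontiguousarray(f[b-8:b+40,a-8:a+40]),(150,150),interpolation=cv2.INTER_CUBIC) for a,b in P]))
cv2.imwrite('pics/end.png',np.vstack([np.hstack(K[:2]),np.hstack(K[2:])])[:, :900])
g=cv2.imread('pics/end.png');cv2.imwrite('pics/end.png',cv2.resize(g,(800,267)))
E
```

```text
[ 349.97006398 -458.33155809  202.52011874]
```

View pics/end.png

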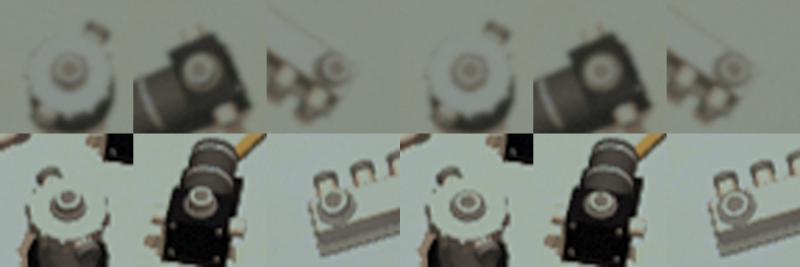

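The before (left) and after (right) pictures show all three caps low in their collars and the parts unmoved. The arm is clear.

```bash
python3 -c "
from plant import manip
print(manip.close_job())"
```

```text
the job is handed in; nothing more can be done
None
```

I pushed the strainer, pump and manifold vent caps down in that order with the shut fingertips, moved the arm clear, and handed the job in about 15.5 s into the run.

- **Caps at their stops:** each press ended about 1 to 1.5 mm below the listed fully-down height. The contact force rose to 6.8 N on the strainer, 6.1 N on the pump and 5.5 N on the manifold. That is above the 3 N sliding friction, so each cap was on its spring at the stop. The last 0.5 mm on the manifold was pressed without a force reading of its own.
- **Final pictures:** the last camera views show all three caps sitting low in their collars. The three parts are upright with no visible shift from the first pictures. I did not compare the other items on the table before and after, but I felt no unexpected contact while passing over them.
- **Disagreements:** the camera estimates of the strainer cap position differed by about 3 mm, so I used their mean. No check failed, and the hand-in gave no verdict.

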